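# Sweep the loose jar lids through the gate into the well

## Robot

A 7-joint arm with a two-finger parallel gripper is mounted at the origin on the work surface. World frame = base frame: x ahead of the robot, y to its left, z up, the work surface at z = 0. Lengths are in m, angles in rad, forces in N, time in s.
With the tool pointing down it reaches from about 0.425 to 0.925 m from the base axis. Payload 6.8 kg.
Tool frame: the origin (TCP) lies at the centre of the arm's flange, where the gripper is bolted on; the fingertips stand 173 mm ahead of it and the grasp point (between the pads) lies 155 mm ahead of it (finger_overhang is the distance from the TCP to the fingertips, in m); y points along the fingers, z is the direction in which the jaws open and shut, and the axes are right-handed (so a half turn about y gives the same grasp; the last joint's range is limited). The gripper opens to 85 mm and grips with 20 to 120 N. Pads are 22 mm wide; open, the fingers measure 114 mm over their backs; the gripper's body (76 mm by 85 mm) begins 54 mm behind the grasp point. The pads swing forward as they close: fully open they stand 13 mm farther back than shut.
Start: joints at [1.098, 0.477, 0.022, 1.555, -0.011, 1.109, -0.083], TCP at [0.241, -0.631, 0.405] pointing down, gripper open.
Joint ranges: [-2.96, 2.96], [-0.34, 2.1], [-1.41, 1.46], [0.24, 2.44], [-1.37, 4.51], [0.17, 1.92], [-2.96, 2.96]. Speed limits (rad/s): [2.39, 2.39, 3.14, 3.14, 3.14, 3.14, 3.14].

## Interface

Orientations are given as a rotation vector (axis times angle).
In Python, from bench import get_obs, grab_frame, hand_in, finger_overhang gives the robot as it stands. The module is installed in compiled form; this text tells all that it offers.
- The arm moves only by the shell command python3 -m jog 'ROWS' [FORCE]. ROWS is JSON, a list of rows, each a list of 3 entries, a list of its own where there are three numbers: the shift along the tool's x, y, z in cm, then the turn about the tool's y in rad, then the gripper command: -1 is fully open, 1 is shut, values between are in proportion. In form: [[[x, y, z], twist, gripper], ...]. A call has 1 to 10 rows; each row is the pose to reach, as a shift and turn from the pose commanded when the call began, along the tool's axes at that moment; what a row does not reach only later rows make up. A row lasts 1/8 s, in which the tool goes at most 62.5 mm and 10.7 degrees, less where a joint would pass 70% of its speed; a pose out of reach is approached as far as the arm can. A call with a gripper value outside its range is refused whole. The fingers move at their own pace and stop on an object; FORCE is the grip in N (left out, the last holds). Time passes only in rows, so rows that repeat a pose let the fingers close. It gives the time, the measured TCP pose, the force and the opening at its end, in the units of the state.
- get_obs(): the state, without advancing time (a new reading comes with each control period).
- grab_frame(name): name is "scene" or "top"; returns a dict with "image" (420x560x3 uint8, blue, green, red), "fx", "fy", "cx", "cy" (pixels), "origin" and "rotation" of the camera in the world. Camera axes: x right, y up, looking along -z (the intrinsics and any distortion apply to the point x, -y, -z); pixel columns grow to the right and rows downward; lengths in m; the calibration is good to about 2 mm. A picture is of the moment at which its call begins. There is no depth.
- hand_in(): hands the job in, once; it reports no verdict.
The state is a dict: "clock": time; "joints": joint angles; "qvel": joint speeds; "tau": joint torques, N m; "tcp_pos": TCP position; "orientation": TCP orientation; "contact_force": force on the tool from outside, world axes, zero at the start; "moment": the same for the moment, N m; "grip_width": finger opening in m.
Only numpy, scipy, OpenCV 4.12 (cv2) and the standard library are available. Lean on these libraries where they do the work, as an engineer would, in place of code of your own. Each camera call takes 0.05 s, during which the arm holds its last target.

## Task

Three loose flat round jar lids lie on the wooden sorting board. With the fingertips, sweep them across the board one at a time, through the narrow gate between the two steel posts, so that each drops into the sunken well behind it; do not pick the lids up. Leave the jar, the stone seal and the little pot on the board standing where they are.

Things in the scene. Friction and masses are not known exactly. Their poses are not given: they have to be found in the camera images.
- board: plywood sorting board, fixed to the table, 336 mm along its x and 341 mm along its y; origin at its underside on the table, z up. Its flat deck, 36 mm above the table, spans x -160 to 160 mm and y -165 to 70 mm (board frame). Rails rise 16 mm above the deck along the deck's -x, +x and -y edges; a gate wall, equally high, 6 mm thick (y 64 to 70 mm), closes the +y edge but for the gate at its middle. The deck ends at y = 70 mm, where the well begins
- gate (a point): centre of the gate at deck height, board frame (0, 67, 36) mm: an opening 48 mm wide (x -24 to 24 mm) between two steel posts 8 mm thick and 17 mm high; lids go through it along the board's +y
- well (a point): centre of the well's floor, board frame (0, 115, 4) mm: a sunken pocket, x -55 to 55 mm, y 70 to 160 mm, its floor 32 mm below the deck; a lid pushed with its centre beyond the deck's edge (y = 70 mm) tips and drops in. The three lids fit in, also one on top of the other
- lid1_center (a point): loose round paint-jar lid, black plastic with a grey top face, a solid disc 36 mm across and 11 mm high, lying flat on the board's deck; the point is its centre, 5.5 mm above its underside. The three lids are alike
- lid2_center (a point): loose round paint-jar lid, black plastic with a grey top face, a solid disc 36 mm across and 11 mm high, lying flat on the board's deck; the point is its centre, 5.5 mm above its underside. The three lids are alike
- lid3_center (a point): loose round paint-jar lid, black plastic with a grey top face, a solid disc 36 mm across and 11 mm high, lying flat on the board's deck; the point is its centre, 5.5 mm above its underside. The three lids are alike
- jar: closed paint jar, 38 mm across, 46 mm high, standing on the deck among the lids; origin at the centre of its underside. Bystander
- seal: stone seal, square block 26 x 26 mm, 50 mm high, standing on the deck in a corner by the gate wall; origin at the centre of its underside. Bystander
- pot: little glazed pot, 30 mm across, 44 mm high, standing on the deck in the other corner by the gate wall; origin at the centre of its underside. Bystander
Not all that is in view belongs to the job. What is shaped like the part that bears lid3_center but turquoise is not meant.

How it is judged:
By the outcome, as a careful person would: the job done as asked, in the order asked, and still so for the second after the job is handed in, with the robot touching nothing.
It also fails if it takes over 59 s, if anything falls off the work surface, if the arm or the gripper's body presses on something with over 40 N, if the wrist force passes 120 N, or if a joint passes its speed limit or range.

## Working session

There is one attempt and no reset: what is moved stays moved. The work goes in short steps, Python scripts to look and compute and a shell command to move; the robot and the scene stay as the last step left them, time stands still between calls to the robot, and variables do not carry over. Pictures are saved under pics/ and viewed, and the job is handed in when it is done.

```bash
mkdir -p pics; python3 - <<'E'
from bench import *
import cv2
o=get_obs();print(o, finger_overhang if not callable(finger_overhang) else finger_overhang())
for n in("scene","top"):
    f=grab_frame(n);cv2.imwrite(f"pics/{n}0.png",f["image"]);print({k:v for k,v in f.items() if k!="image"})
E
```

```text
{'clock': 0.0, 'joints': array([ 1.09788493,  0.47777625,  0.02234422,  1.55643714, -0.01150326,
        1.10932281, -0.08308215]), 'qvel': array([-3.89102824e-04,  1.00340176e-03,  6.51440655e-04,  1.06560180e-03,
       -8.49113331e-04,  1.52025240e-04, -7.25775397e-06]), 'tau': array([-1.00034072e-06, -5.96456122e+01,  1.60791814e+00, -2.81199878e+01,
        1.24719847e-02,  9.38360958e-03,  2.42095304e-06]), 'tcp_pos': array([ 0.24072901, -0.6303175 ,  0.40374757]), 'orientation': array([-0.37358544,  2.02438647, -2.0207745 ]), 'contact_force': array([ 0.20773012, -0.25617932,  0.41533656]), 'moment': array([-0.01895673, -0.02875037, -0.00693241]), 'grip_width': 0.08593166201135853} 0.1734
{'fx': 428.80887857932515, 'fy': 428.80887857932515, 'cx': 275.7302332445316, 'cy': 210.215717906214, 'origin': array([1.1691362 , 0.20589969, 0.67588549]), 'rotation': array([0.50189109, 0.69083545, 1.80197671])}
{'fx': 438.17109566515035, 'fy': 438.17109566515035, 'cx': 282.0491477716468, 'cy': 212.53397342732111, 'origin': array([0.56207478, 0.01585089, 0.7567942 ]), 'rotation': array([ 0.08338437, -0.0704588 , -1.59410198])}
```

View pics/scene0.png

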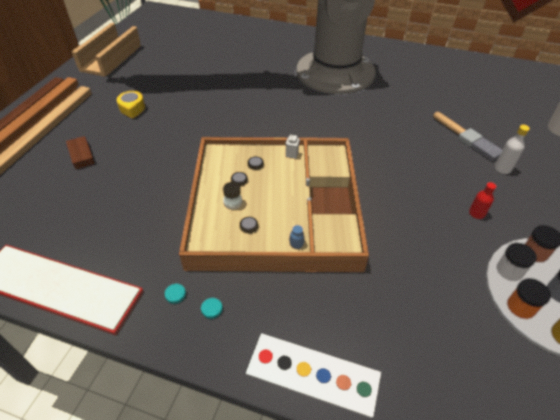

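View pics/top0.png

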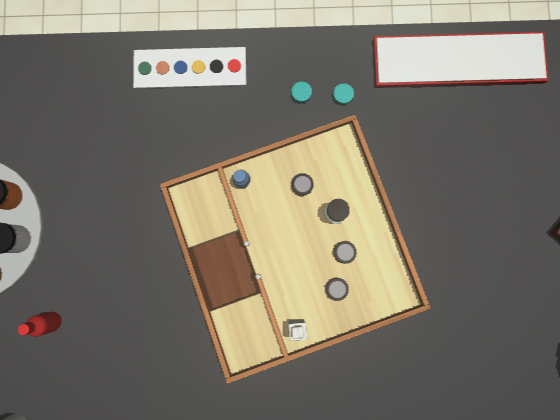

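Top view: the three grey-topped black lids on the deck are at about (302,184), (345,252) and (337,289). The turquoise discs at (302,91) and (344,93) lie off the board and are not meant. The posts are at (246,243) and (258,277). Next I measure these and take an enlarged crop.

```bash
cat > h.py <<'E'
import numpy as np,cv2
from bench import *
from scipy.spatial.transform import Rotation as R
def ray(f,u,v,z):
    d=R.from_rotvec(f["rotation"]).apply([(u-f["cx"])/f["fx"],-(v-f["cy"])/f["fy"],-1]);o=f["origin"]
    return o+d*(z-o[2])/d[2]
def proj(f,p):
    q=R.from_rotvec(f["rotation"]).inv().apply(np.asarray(p)-f["origin"])
    return np.array([f["cx"]+f["fx"]*q[0]/-q[2], f["cy"]-f["fy"]*q[1]/-q[2]])
E
python3 - <<'E'
from h import *
f=grab_frame("top");im=f["image"]
cr=cv2.resize(im[110:390,155:435],None,fx=2.1,fy=2.1,interpolation=cv2.INTER_CUBIC);cv2.imwrite("pics/crop1.png",cr)
hsv=cv2.cvtColor(im,cv2.COLOR_BGR2HSV)
# non-wood in board: low saturation
m=((hsv[...,1]<70)).astype(np.uint8)*255
poly=np.array([[163,185],[355,118],[428,307],[229,381]]);mk=np.zeros_like(m);cv2.fillPoly(mk,[poly],255)
m&=mk
m=cv2.morphologyEx(m,cv2.MORPH_OPEN,np.ones((2,2)))
for c in cv2.findContours(m,cv2.RETR_EXTERNAL,cv2.CHAIN_APPROX_NONE)[0]:
    a=cv2.contourArea(c)
    if a>4:
        (u,v),r=cv2.minEnclosingCircle(c);M=cv2.moments(c);u2,v2=M['m10']/M['m00'],M['m01']/M['m00']
        print(round(u2,1),round(v2,1),"r",round(r,1),"a",a,"top47",ray(f,u2,v2,.047).round(4),"z53",ray(f,u2,v2,.053).round(4), im[int(v2),int(u2)])
# orange rail / board outer contour
w=((hsv[...,1]>70)&(hsv[...,2]>60)).astype(np.uint8)*255
w[:100]=0;w[:, :155]=0;w[:,435:]=0
c=max(cv2.findContours(w,cv2.RETR_EXTERNAL,cv2.CHAIN_APPROX_NONE)[0],key=cv2.contourArea)
rect=cv2.minAreaRect(c);ap=cv2.approxPolyDP(cv2.convexHull(c),6,True)[:,0]
print(ap.tolist())
P=[ray(f,*p,.052) for p in ap];print(np.round(P,4))
print([np.linalg.norm(P[i]-P[i-1]).round(4) for i in range(len(P))])
E
```

```text
298.0 330.7 r 12.7 a 331.0 top47 [4.429e-01 2.000e-04 4.700e-02] z53 [4.439e-01 3.000e-04 5.300e-02] [212 221 223]
337.6 289.9 r 11.4 a 365.5 top47 [ 0.5052 -0.065   0.047 ] z53 [ 0.5057 -0.0643  0.053 ] [165 167 170]
258.5 277.0 r 2.7 a 18.0 top47 [0.5286 0.0611 0.047 ] z53 [0.5289 0.0608 0.053 ] [212 218 216]
345.7 252.8 r 11.1 a 353.5 top47 [ 0.5638 -0.08    0.047 ] z53 [ 0.5638 -0.0792  0.053 ] [168 171 173]
246.7 244.2 r 2.8 a 17.0 top47 [0.5817 0.0792 0.047 ] z53 [0.5815 0.0787 0.053 ] [208 215 214]
337.0 212.1 r 13.3 a 467.0 top47 [ 0.6301 -0.0685  0.047 ] z53 [ 0.6295 -0.0678  0.053 ] [75 83 88]
241.6 184.5 r 8.9 a 72.5 top47 [0.6794 0.086  0.047 ] z53 [0.6784 0.0855 0.053 ] [123 107  89]
303.0 184.8 r 10.8 a 331.0 top47 [ 0.6764 -0.0146  0.047 ] z53 [ 0.6755 -0.0144  0.053 ] [159 161 163]
358.5 171.4 r 7.8 a 22.5 top47 [ 0.6963 -0.1062  0.047 ] z53 [ 0.6952 -0.1051  0.053 ] [168 222 229]
370.1 234.7 r 86.2 a 700.5 top47 [ 0.5921 -0.1206  0.047 ] z53 [ 0.5919 -0.1195  0.053 ] [170 224 229]
[[355, 115], [430, 308], [227, 383], [160, 184]]
[[ 0.7897 -0.1034  0.052 ]
 [ 0.474  -0.2089  0.052 ]
 [ 0.3664  0.1131  0.052 ]
 [ 0.6829  0.2187  0.052 ]]
[np.float64(0.3393), np.float64(0.3329), np.float64(0.3394), np.float64(0.3337)]
```

View pics/crop1.png

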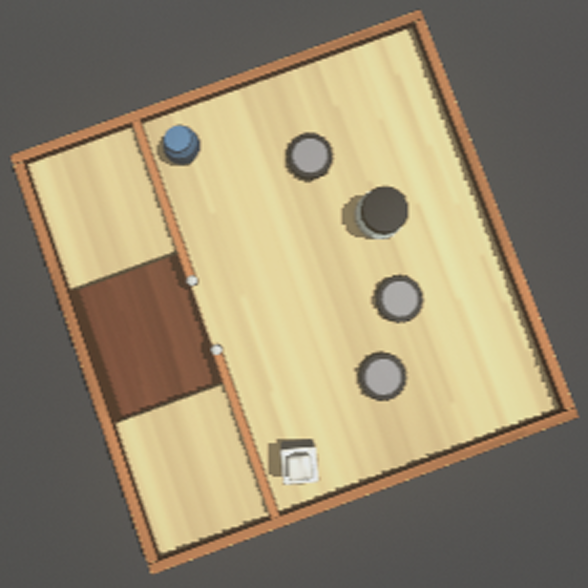

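Crop: three grey-topped discs with black rims lie on the deck. They are about 36 mm across and are clearly the lids. The jar is between two of them, with the blue pot and white seal in the corners by the gate wall. The measured sizes agree with those given: rails 333 × 339 mm, posts 56 mm apart. Next: the board frame and the tool axes.

```bash
cat >> h.py <<'E'
TH=np.radians(18.5);ex=np.array([np.cos(TH),np.sin(TH),0]);ey=np.array([-np.sin(TH),np.cos(TH),0])
G=np.array([.5552,.06975,0]);O=G-.067*ey
def b2w(x,y,z): return O+ex*x/1e3+ey*y/1e3+np.array([0,0,z/1e3])
def w2b(p): d=np.asarray(p)-O;return np.round([d@ex*1e3,d@ey*1e3,p[2]*1e3],1)
def state():
    o=get_obs();Rm=R.from_rotvec(o["orientation"]);t=o["tcp_pos"]+Rm.apply([0,finger_overhang,0])
    X=Rm.apply([1,0,0]);Z=Rm.apply([0,0,1])
    print("t",round(o["clock"],2),"tip board mm",w2b(t),"toolx ang in board deg",round(np.degrees(np.arctan2(X@ey,X@ex)),1),"Y",Rm.apply([0,1,0]).round(3),"q",o["joints"].round(2),"w",round(o["grip_width"],4),"F",o["contact_force"].round(1))
    return o,Rm,t
def go(x,y,z):
    o,Rm,t=state();print("to",x,y,z,"shift cm",(Rm.inv().apply(b2w(x,y,z)-t)*100).round(2))
E
python3 - <<'E'
from h import *
f=grab_frame("top");state()
for n,u,v,z in[("A",303,184.8,.047),("B",345.7,252.8,.047),("C",337.6,289.9,.047),("jar",338.5,209.5,.082),("pot",241,177,.08),("seal",297.5,332,.086),("post",258.5,277,.053),("post",246.7,244.2,.053)]:
    print(n,w2b(ray(f,u,v,z)))
o,Rm,t=state();print(Rm.as_matrix().round(3))
go(110,-75,95);
E
```

```text
t 0.2 tip board mm [-520.4 -497.   230.7] toolx ang in board deg -177.6 Y [-0.     0.001 -1.   ] q [ 1.1   0.48  0.02  1.56 -0.01  1.11 -0.08] w 0.0853 F [0.3 0.8 0.2]
A [ 88.2 -51.4  47. ]
B [-39.3 -77.9  47. ]
C [-90.1 -44.8  47. ]
jar [ 28.3 -86.5  82. ]
pot [128.3  38.6  80. ]
seal [-123.7   36.7   86. ]
post [-27.8  66.8  53. ]
post [27.8 67.2 53. ]
t 0.2 tip board mm [-520.4 -497.   230.7] toolx ang in board deg -177.6 Y [-0.     0.001 -1.   ] q [ 1.1   0.48  0.02  1.56 -0.01  1.11 -0.08] w 0.0853 F [0.3 0.8 0.2]
[[-0.934 -0.     0.357]
 [-0.357  0.001 -0.934]
 [ 0.    -1.    -0.001]]
t 0.2 tip board mm [-520.4 -497.   230.7] toolx ang in board deg -177.6 Y [-0.     0.001 -1.   ] q [ 1.1   0.48  0.02  1.56 -0.01  1.11 -0.08] w 0.0853 F [0.3 0.8 0.2]
to 110 -75 95 shift cm [-64.75  13.61 -39.51]
```

```bash
python3 -m jog '[[[-6,0,-3.7],-0.18,0.7],[[-12,0,-7.4],-0.36,0.7],[[-18,0,-11.1],-0.54,0.7],[[-24,0,-14.8],-0.72,0.7],[[-30,0,-18.5],-0.9,0.7],[[-36,0,-22.2],-1.08,0.7],[[-42,0,-25.9],-1.26,0.7],[[-48,0,-29.6],-1.44,0.7],[[-53,0,-33],-1.62,0.7],[[-57,0,-35],-1.8,0.7]]' 40; python3 -c "
from h import *
go(119,-73,95)"
```

```text
clock: 1.45
tcp_pos: [0.6217, -0.133, 0.4048]
orientation: [-1.435, 0.757, -0.758]
contact_force: [0.9, -0.3, -0.1]
grip_width: 0.0127
t 1.45 tip board mm [  -1.2 -146.4  231.4] toolx ang in board deg -74.2 Y [ 0. -0. -1.] q [ 0.5   0.46 -0.53  1.63  0.25  1.12  0.5 ] w 0.0127 F [ 0.9 -0.3 -0.1]
to 119 -73 95 shift cm [-3.78 13.63 13.57]
```

```bash
python3 -m jog '[[[-1,3,3.5],-0.17,0.7],[[-2,6,7],-0.34,0.7],[[-3,8,11],-0.51,0.7],[[-3.8,10,13.6],-0.68,0.7],[[-3.8,13,13.6],-0.68,0.7],[[-3.8,15,13.6],-0.68,0.7],[[-3.8,16,13.6],-0.68,0.7],[[-3.8,16,13.6],-0.68,0.7]]'; python3 - <<'E'
from h import *
go(119,-73,40)
f=grab_frame("scene");cv2.imwrite("pics/s1.png",cv2.resize(f["image"][120:290,170:380],None,fx=3,fy=3,interpolation=cv2.INTER_CUBIC))
E
```

```text
clock: 2.45
tcp_pos: [0.7122, -0.0275, 0.2444]
orientation: [-1.559, 0.234, -0.233]
contact_force: [-0.3, -0.4, 0.1]
grip_width: 0.013
t 2.45 tip board mm [117.9 -75.   71. ] toolx ang in board deg -35.6 Y [-0.001 -0.    -1.   ] q [ 0.34  0.78 -0.6   1.54  0.49  0.98  0.87] w 0.013 F [-0.3 -0.4  0.1]
to 119 -73 40 shift cm [-0.03  3.1   0.23]
```

View pics/s1.png

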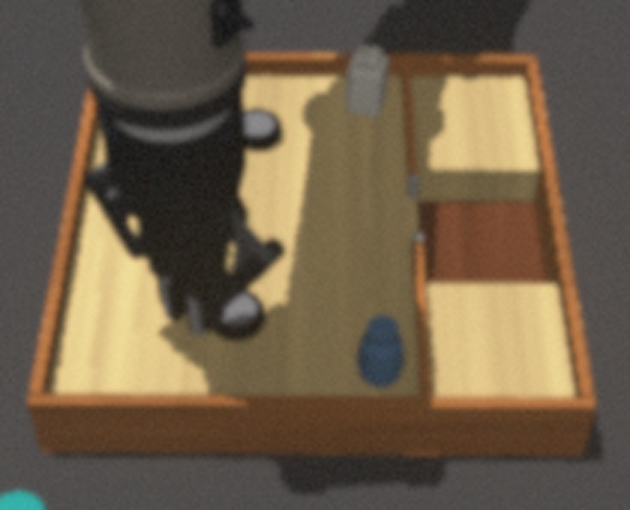

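The picture shows both fingers just behind the far lid (crop ~(240,315)), in line with it. Next: descend and push.

```bash
python3 -m jog '[[[0,1.5,0.2],0,0.7],[[0,3.0,0.2],0,0.7],[[0,3.0,0.2],0,0.7],[[0,3.0,0.2],0,0.7]]'; python3 -c "
from h import *
go(23,-6,40)"
```

```text
clock: 3.0
tcp_pos: [0.713, -0.0249, 0.2146]
orientation: [-1.558, 0.233, -0.233]
contact_force: [-0.4, -0.1, 0.3]
grip_width: 0.0128
t 3.0 tip board mm [119.6 -72.8  41.2] toolx ang in board deg -35.5 Y [-0.  0. -1.] q [ 0.32  0.81 -0.58  1.55  0.52  0.94  0.85] w 0.0128 F [-0.4 -0.1  0.3]
to 23 -6 40 shift cm [-11.74   0.12  -0.17]
```

```bash
python3 -m jog '[[[-1,0,0],0,0.7],[[-2,0,0],0,0.7],[[-3.3,0,0],0,0.7],[[-4.6,0,0],0,0.7],[[-5.9,0,0],0,0.7],[[-7.2,0,0],0,0.7],[[-8.5,0,0],0,0.7],[[-9.8,0,0],0,0.7],[[-11,0,0],0,0.7],[[-11.7,0,0],0,0.7]]'; python3 - <<'E'
from h import *
go(23,-6,40)
f=grab_frame("scene");cv2.imwrite("pics/s2.png",cv2.resize(f["image"][120:290,170:380],None,fx=3,fy=3,interpolation=cv2.INTER_CUBIC))
E
```

```text
clock: 4.25
tcp_pos: [0.6003, 0.0096, 0.2147]
orientation: [-1.558, 0.233, -0.233]
contact_force: [0.2, -0.4, 0.5]
grip_width: 0.0126
t 4.25 tip board mm [23.6 -4.4 41.3] toolx ang in board deg -35.5 Y [-0. -0. -1.] q [ 0.33  0.67 -0.6   1.84  0.52  0.79  0.72] w 0.0126 F [ 0.2 -0.4  0.5]
to 23 -6 40 shift cm [ 0.05  0.13 -0.17]
```

View pics/s2.png

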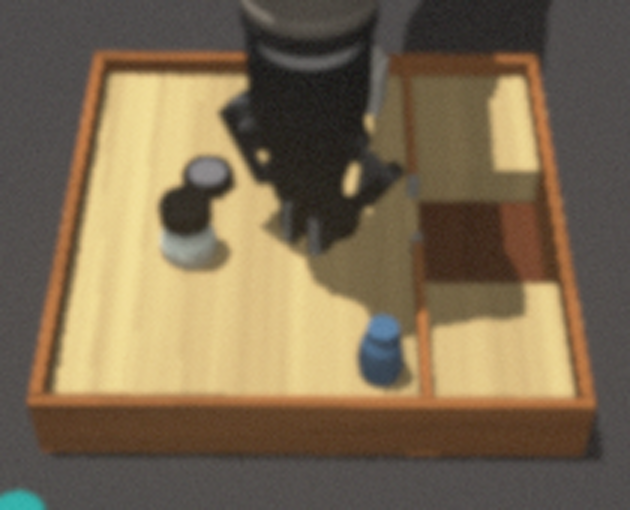

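The lid is hidden behind the fingers, presumably in the cradle at board ~(0,12). Next: back off, lift, and re-align behind it.

```bash
python3 -c "
from h import *
go(0,-32,80)"
```

```text
t 4.3 tip board mm [23.  -4.  41.2] toolx ang in board deg -35.5 Y [-0.001 -0.    -1.   ] q [ 0.33  0.67 -0.6   1.84  0.52  0.79  0.72] w 0.0129 F [-0.4  0.8 -0.6]
to 0 -32 80 shift cm [-0.25 -3.87 -3.62]
```

```bash
python3 -m jog '[[[1.5,0,0],0,0.7],[[1.5,-2,0],0,0.7],[[1.5,-4,-1],0.18,0.7],[[1,-4,-2],0.36,0.7],[[0.5,-4,-3],0.54,0.7],[[-0.2,-4,-3.6],0.72,0.7],[[-0.2,-4,-3.6],0.9,0.7],[[-0.2,-4,-3.6],0.95,0.7],[[-0.2,-4,-3.6],0.95,0.7]]'; python3 - <<'E'
from h import *
go(0,-28,40)
f=grab_frame("scene");cv2.imwrite("pics/s3.png",cv2.resize(f["image"][120:290,170:380],None,fx=3,fy=3,interpolation=cv2.INTER_CUBIC))
f=grab_frame("top");cv2.imwrite("pics/t3.png",cv2.resize(f["image"][110:390,155:435],None,fx=2.1,fy=2.1,interpolation=cv2.INTER_CUBIC))
E
```

```text
clock: 5.42
tcp_pos: [0.5892, -0.0244, 0.2559]
orientation: [-1.344, 0.966, -0.968]
contact_force: [-0.3, -0.7, -0.0]
grip_width: 0.0127
t 5.42 tip board mm [  2.7 -33.2  82.5] toolx ang in board deg -89.9 Y [ 0.002  0.    -1.   ] q [ 0.25  0.55 -0.41  1.86  0.3   0.79  0.  ] w 0.0127 F [-0.3 -0.7 -0. ]
to 0 -28 40 shift cm [-0.52  4.25 -0.28]
```

View pics/s3.png

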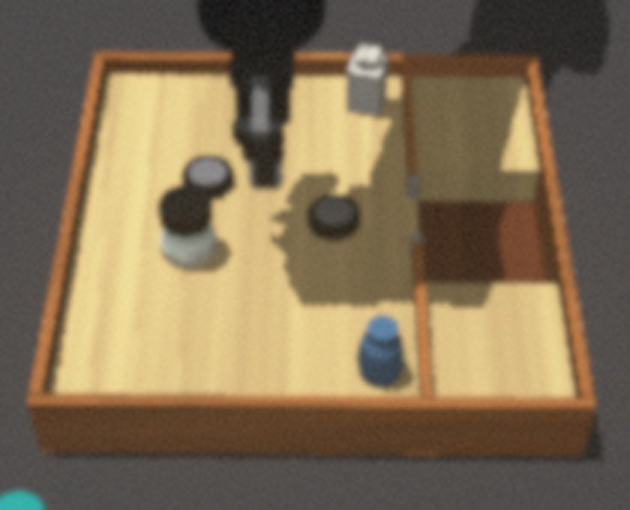

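View pics/t3.png

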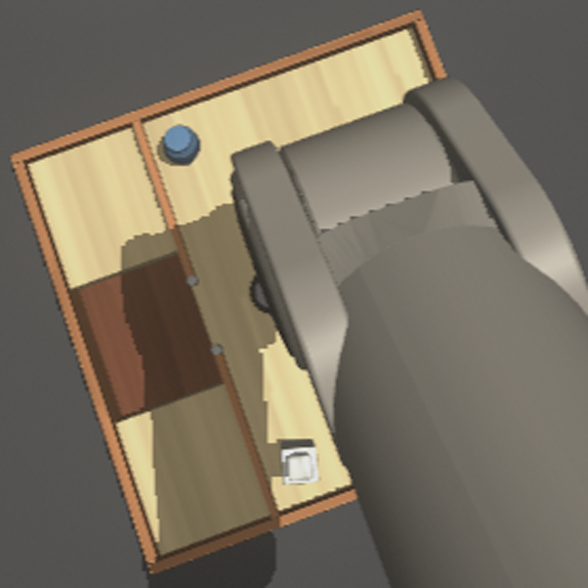

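The lid lies at scene pixel ≈(281,191) on the deck, clear of everything. Next: locate it and line up.

```bash
python3 - <<'E'
from h import *
f=grab_frame("scene")
print(w2b(ray(f,281.3,190.6,.047)), "posts check",proj(f,b2w(-28,67,53)),proj(f,b2w(28,67,53)))
go(0,-28,40)
E
```

```text
[ 1.3 13.3 47. ] posts check [306.86951433 178.8334098 ] [308.10662245 198.09867586]
t 5.58 tip board mm [  2.2 -33.1  81.9] toolx ang in board deg -89.9 Y [ 0.001  0.    -1.   ] q [ 0.25  0.55 -0.41  1.86  0.3   0.79  0.  ] w 0.0127 F [-0.2  0.1  0.3]
to 0 -28 40 shift cm [-0.51  4.19 -0.22]
```

```bash
python3 -m jog '[[[0,2.2,-0.2],0,0.7],[[0,4.1,-0.2],0,0.7],[[0,4.1,-0.2],0,0.7],[[-1,4.1,-0.2],0,0.7],[[-2,4.1,-0.2],0,0.7],[[-3,4.1,-0.2],0,0.7],[[-4,4.1,-0.2],0,0.7],[[-5,4.1,-0.2],0,0.7],[[-6,4.1,-0.2],0,0.7],[[-6.5,4.1,-0.2],0,0.7]]'; python3 -c "
from h import *
go(0,57,41)"
```

```text
clock: 6.82
tcp_pos: [0.5658, 0.0373, 0.2137]
orientation: [-1.345, 0.967, -0.967]
contact_force: [-0.0, -1.0, 1.1]
grip_width: 0.0127
t 6.83 tip board mm [-0.3 32.9 40.3] toolx ang in board deg -89.9 Y [ 0.  0. -1.] q [ 0.13  0.58 -0.39  1.93  0.34  0.69 -0.15] w 0.0127 F [-0.  -1.   1.1]
to 0 57 41 shift cm [-2.41 -0.06  0.03]
```

```bash
python3 -m jog '[[[-0.8,0,0],0,0.7],[[-1.6,0,0],0,0.7],[[-2.2,0,0],0,0.7],[[-2.6,0,0],0,0.7],[[-2.6,0,0],0,0.7]]'; python3 - <<'E'
from h import *
state()
f=grab_frame("scene");cv2.imwrite("pics/s4.png",cv2.resize(f["image"][120:290,170:380],None,fx=3,fy=3,interpolation=cv2.INTER_CUBIC))
E
```

```text
clock: 7.45
tcp_pos: [0.5577, 0.0614, 0.2137]
orientation: [-1.345, 0.967, -0.967]
contact_force: [-0.4, -0.4, 0.9]
grip_width: 0.0128
t 7.45 tip board mm [-0.3 58.3 40.3] toolx ang in board deg -89.9 Y [-0.  0. -1.] q [ 0.09  0.58 -0.4   1.95  0.34  0.68 -0.19] w 0.0128 F [-0.4 -0.4  0.9]
```

View pics/s4.png

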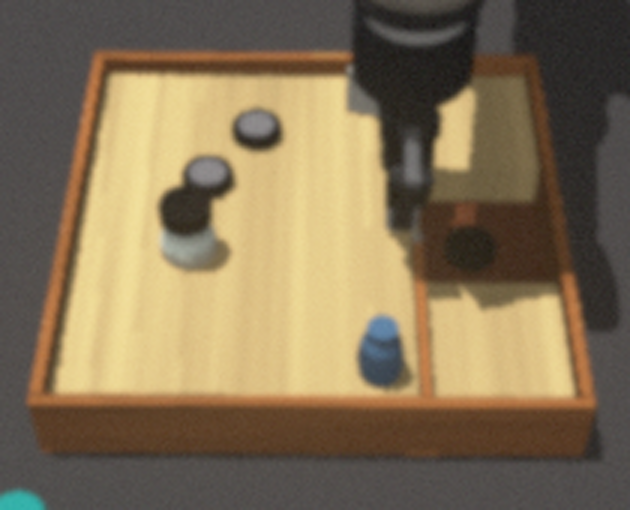

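The first lid is in the well (crop (470,247)). Next is the lid at board (−90,−45).

```bash
python3 -m jog '[[[1.5,-1,0],0,0.7],[[3.5,-4,0],0,0.7],[[5.5,-7,-2],0.18,0.7],[[7.5,-7,-4.5],0.36,0.7],[[9.5,-7,-7],0.54,0.7],[[11.5,-7,-9.5],0.72,0.7],[[12.5,-7,-12.4],0.9,0.7],[[12.5,-7,-12.4],1,0.7],[[12.5,-7,-12.4],1,0.7]]'; python3 -c "
from h import *
go(-124,-66.5,40)"
```

```text
clock: 8.62
tcp_pos: [0.48, -0.0982, 0.2845]
orientation: [-0.808, 1.687, -1.689]
contact_force: [0.0, 0.9, -0.1]
grip_width: 0.013
t 8.62 tip board mm [-124.4  -68.6  111.1] toolx ang in board deg -147.3 Y [ 0.001 -0.001 -1.   ] q [ 0.24  0.35 -0.2   2.09  0.1   0.72 -0.7 ] w 0.013 F [ 0.   0.9 -0.1]
to -124 -66.5 40 shift cm [-0.15  7.11 -0.16]
```

```bash
python3 -m jog '[[[0,3.5,-0.2],0,0.7],[[0,7,-0.2],0,0.7],[[0,7.1,-0.2],0,0.7],[[0,7.1,-0.2],0,0.7]]'; python3 -c "
from h import *
go(-24,-2,40)"
```

```text
clock: 9.12
tcp_pos: [0.4789, -0.0958, 0.2135]
orientation: [-0.81, 1.687, -1.687]
contact_force: [0.3, 0.4, -0.6]
grip_width: 0.0126
t 9.12 tip board mm [-124.9  -65.8   40.1] toolx ang in board deg -147.2 Y [ 0.  0. -1.] q [ 0.22  0.47 -0.18  2.13  0.15  0.56 -0.75] w 0.0126 F [ 0.3  0.4 -0.6]
to -24 -2 40 shift cm [-1.194e+01  1.000e-02  1.000e-01]
```

```bash
python3 -m jog '[[[-1,0,0.1],0,0.7],[[-2,0,0.1],0,0.7],[[-3.3,0,0.1],0,0.7],[[-4.6,0,0.1],0,0.7],[[-5.9,0,0.1],0,0.7],[[-7.2,0,0.1],0,0.7],[[-8.5,0,0.1],0,0.7],[[-9.8,0,0.1],0,0.7],[[-11,0,0.1],0,0.7],[[-11.9,0,0.1],0,0.7]]'; python3 - <<'E'
from h import *
go(0,-32,80)
f=grab_frame("scene");cv2.imwrite("pics/s5.png",cv2.resize(f["image"][120:290,170:380],None,fx=3,fy=3,interpolation=cv2.INTER_CUBIC))
E
```

```text
clock: 10.38
tcp_pos: [0.5542, -0.0028, 0.2127]
orientation: [-0.81, 1.687, -1.687]
contact_force: [-0.7, -0.4, 0.4]
grip_width: 0.0128
t 10.38 tip board mm [-24.   -1.4  39.3] toolx ang in board deg -147.2 Y [ 0.  0. -1.] q [ 0.03  0.54 -0.17  1.98  0.15  0.63 -0.92] w 0.0128 F [-0.7 -0.4  0.4]
to 0 -32 80 shift cm [-0.36 -4.07  3.87]
```

View pics/s5.png

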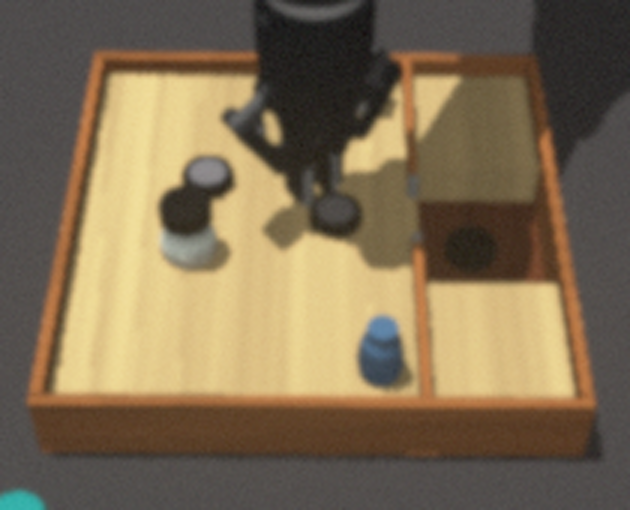

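The second lid sits in the cradle at crop (335,213), the same spot as the first. Re-aligning for the gate.

```bash
python3 -m jog '[[[1.5,0,0],0,0.7],[[1.5,-2,0],0,0.7],[[1.5,-4,1],-0.18,0.7],[[1,-4,2],-0.36,0.7],[[0.5,-4,3],-0.54,0.7],[[-0.4,-4,3.9],-0.72,0.7],[[-0.4,-4,3.9],-0.9,0.7],[[-0.4,-4,3.9],-1,0.7],[[-0.4,-4,3.9],-1,0.7]]'; python3 - <<'E'
from h import *
go(0,-28,40)
E
```

```text
clock: 11.55
tcp_pos: [0.5857, -0.0264, 0.2523]
orientation: [-1.346, 0.97, -0.969]
contact_force: [0.1, -0.8, 0.5]
grip_width: 0.0125
t 11.55 tip board mm [ -1.9 -33.9  78.9] toolx ang in board deg -90.1 Y [-0.001 -0.001 -1.   ] q [ 0.26  0.55 -0.43  1.87  0.31  0.78 -0.01] w 0.0125 F [ 0.1 -0.8  0.5]
to 0 -28 40 shift cm [-0.59  3.89  0.19]
```

```bash
python3 -m jog '[[[0,2.2,0.2],0,0.7],[[0,3.9,0.2],0,0.7],[[0,3.9,0.2],0,0.7],[[-1,3.9,0.2],0,0.7],[[-2,3.9,0.2],0,0.7],[[-3,3.9,0.2],0,0.7],[[-4,3.9,0.2],0,0.7],[[-5,3.9,0.2],0,0.7],[[-6,3.9,0.2],0,0.7],[[-6.5,3.9,0.2],0,0.7]]'; python3 -c "
from h import *
go(0,58,41)"
```

```text
clock: 12.8
tcp_pos: [0.5676, 0.0383, 0.2138]
orientation: [-1.345, 0.967, -0.967]
contact_force: [0.9, -1.4, 0.2]
grip_width: 0.0128
t 12.8 tip board mm [ 1.8 33.3 40.4] toolx ang in board deg -89.9 Y [ 0.  0. -1.] q [ 0.14  0.59 -0.41  1.93  0.35  0.69 -0.16] w 0.0128 F [ 0.9 -1.4  0.2]
to 0 58 41 shift cm [-2.47 -0.06 -0.17]
```

```bash
python3 -m jog '[[[-0.8,0,-0.1],0,0.7],[[-1.6,0,-0.2],0,0.7],[[-2.2,0,-0.2],0,0.7],[[-2.6,0,-0.2],0,0.7],[[-2.6,0,-0.2],0,0.7]]'; python3 - <<'E'
from h import *
state()
f=grab_frame("scene");cv2.imwrite("pics/s6.png",cv2.resize(f["image"][120:290,170:380],None,fx=3,fy=3,interpolation=cv2.INTER_CUBIC))
E
```

```text
clock: 13.42
tcp_pos: [0.5575, 0.0619, 0.2137]
orientation: [-1.345, 0.967, -0.967]
contact_force: [-0.4, -0.5, -0.5]
grip_width: 0.0125
t 13.43 tip board mm [-0.3 58.8 40.3] toolx ang in board deg -89.9 Y [ 0.  0. -1.] q [ 0.1   0.58 -0.41  1.95  0.35  0.68 -0.2 ] w 0.0125 F [-0.4 -0.5 -0.5]
```

View pics/s6.png

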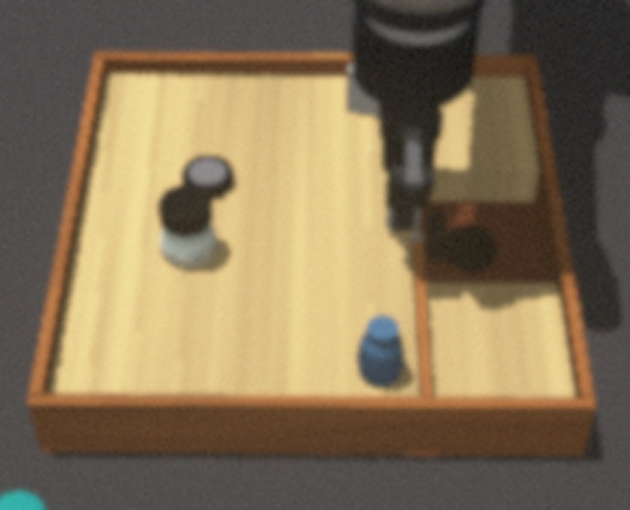

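Second lid is in the well. The third lid sits next to the jar, so I check how far and how low the finger knuckles reach, using picture s5.

```bash
python3 - <<'E'
from h import *
f=grab_frame("scene")
tip=b2w(-24,-1.4,40);a=np.radians(-57.2);zd=np.cos(a)*ex+np.sin(a)*ey;n=np.cross(zd,[0,0,1])
for u,v in[(226,118),(240,128),(402,70),(385,100),(300,200),(330,190)]:
    U,V=170+u/3,120+v/3
    d=R.from_rotvec(f["rotation"]).apply([(U-f["cx"])/f["fx"],-(V-f["cy"])/f["fy"],-1])
    p=f["origin"]+d*((tip-f["origin"])@n)/(d@n)
    print((u,v),"lateral",round((p-tip)@zd*1e3,1),"height above tip",round((p[2]-tip[2])*1e3,1))
E
```

```text
(226, 118) lateral 65.0 height above tip 100.0
(240, 128) lateral 55.4 height above tip 87.1
(402, 70) lateral -71.6 height above tip 79.5
(385, 100) lateral -58.7 height above tip 58.9
(300, 200) lateral 10.7 height above tip -1.2
(330, 190) lateral -14.5 height above tip -4.4
```

Knuckle undersides are about 59 mm above the tips, so about 100 mm high against the jar top at 82 mm. The fingers' closest axis passes 65 mm from the jar, so it clears.

```bash
python3 -m jog '[[[1.5,-1,0],0,0.7],[[4,-4.5,-1],0,0.7],[[7,-7.5,-3],0.1,0.7],[[10,-7.5,-5],0.2,0.7],[[13,-7.5,-5.5],0.3,0.7],[[16,-7.5,-5.5],0.41,0.7],[[17.4,-7.5,-5.5],0.41,0.7],[[17.4,-7.5,-5.5],0.41,0.7]]'; python3 -c "
from h import *
go(-55,-115,41)"
```

```text
clock: 14.52
tcp_pos: [0.5613, -0.1219, 0.2884]
orientation: [-1.167, 1.273, -1.272]
contact_force: [0.7, 0.2, 0.3]
grip_width: 0.0129
t 14.53 tip board mm [ -55.1 -116.6  115. ] toolx ang in board deg -113.4 Y [-0.  0. -1.] q [ 0.37  0.47 -0.33  1.88  0.21  0.82 -0.16] w 0.0129 F [0.7 0.2 0.3]
to -55 -115 41 shift cm [-0.15  7.4  -0.05]
```

```bash
python3 -m jog '[[[0,3.5,0],0,0.7],[[0,6.5,0],0,0.7],[[0,7.4,0],0,0.7],[[0,7.4,0],0,0.7]]'; python3 - <<'E'
from h import *
go(-11,-13,41)
f=grab_frame("scene");cv2.imwrite("pics/s7.png",cv2.resize(f["image"][120:290,170:380],None,fx=3,fy=3,interpolation=cv2.INTER_CUBIC))
E
```

```text
clock: 15.02
tcp_pos: [0.5609, -0.12, 0.2146]
orientation: [-1.168, 1.272, -1.27]
contact_force: [1.1, -0.1, 1.1]
grip_width: 0.0129
t 15.03 tip board mm [ -54.9 -114.6   41.2] toolx ang in board deg -113.3 Y [-0.001  0.001 -1.   ] q [ 0.33  0.58 -0.3   1.92  0.26  0.68 -0.21] w 0.0129 F [ 1.1 -0.1  1.1]
to -11 -13 41 shift cm [-11.07   0.03   0.  ]
```

View pics/s7.png

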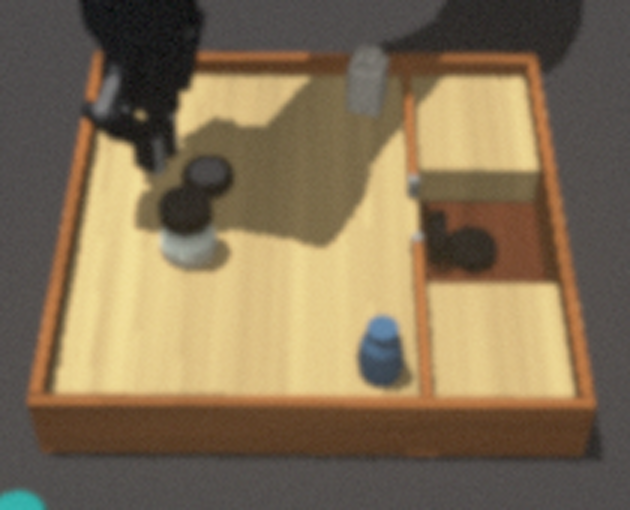

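The second lid leans on edge in the well near the gate (crop (432,232)); I'll check that again later. The third lid is right ahead of the fingers at (208,175). Push.

```bash
python3 -m jog '[[[-1,0,0],0,0.7],[[-2,0,0],0,0.7],[[-3.1,0,0],0,0.7],[[-4.2,0,0],0,0.7]]'; python3 -m jog '[[[-1.2,0,0],0,0.7],[[-2.4,0,0],0,0.7],[[-3.6,0,0],0,0.7],[[-4.8,0,0],0,0.7],[[-6,0,0],0,0.7],[[-6.8,0,0],0,0.7]]';  python3 - <<'E'
from h import *
go(0,-32,80)
f=grab_frame("scene");cv2.imwrite("pics/s8.png",cv2.resize(f["image"][120:290,170:380],None,fx=3,fy=3,interpolation=cv2.INTER_CUBIC))
E
```

```text
clock: 15.58
tcp_pos: [0.5646, -0.0781, 0.215]
orientation: [-1.167, 1.272, -1.272]
contact_force: [0.4, -0.3, 0.4]
grip_width: 0.0131
clock: 16.32
tcp_pos: [0.5704, -0.0103, 0.2147]
orientation: [-1.167, 1.272, -1.272]
contact_force: [-0.1, -0.3, -0.1]
grip_width: 0.0127
t 16.32 tip board mm [-11.  -13.7  41.3] toolx ang in board deg -113.4 Y [ 0.  0. -1.] q [ 0.14  0.57 -0.3   1.93  0.26  0.68 -0.41] w 0.0127 F [-0.1 -0.3 -0.1]
to 0 -32 80 shift cm [ 1.25 -3.87  1.74]
```

View pics/s8.png

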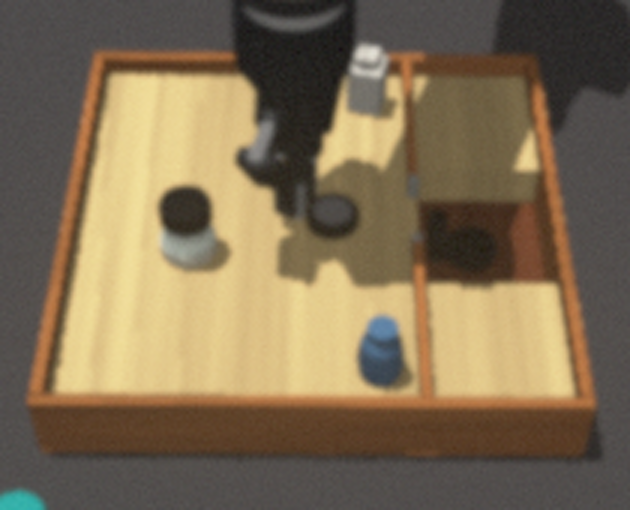

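```bash
python3 -m jog '[[[1.5,0,0],0,0.7],[[1.5,-2,0],0,0.7],[[1.5,-4,0.5],-0.1,0.7],[[1.3,-4,1],-0.2,0.7],[[1.2,-4,1.7],-0.35,0.7],[[1.2,-4,1.7],-0.41,0.7],[[1.2,-4,1.7],-0.41,0.7]]'; python3 - <<'E'
from h import *
go(0,-28,41)
f=grab_frame("scene");cv2.imwrite("pics/s9.png",cv2.resize(f["image"][165:225,260:370],None,fx=6,fy=6,interpolation=cv2.INTER_CUBIC))
f=grab_frame("top");cv2.imwrite("pics/t9.png",cv2.resize(f["image"][220:320,180:280],None,fx=5,fy=5,interpolation=cv2.INTER_CUBIC))
E
```

```text
clock: 17.25
tcp_pos: [0.586, -0.0268, 0.2545]
orientation: [-1.345, 0.97, -0.97]
contact_force: [-0.1, -0.7, -0.2]
grip_width: 0.0127
t 17.25 tip board mm [ -1.5 -34.4  81.1] toolx ang in board deg -90.1 Y [-0.001 -0.001 -1.   ] q [ 0.26  0.55 -0.42  1.87  0.31  0.79 -0.  ] w 0.0127 F [-0.1 -0.7 -0.2]
to 0 -28 41 shift cm [-0.64  4.01  0.16]
```

View pics/s9.png

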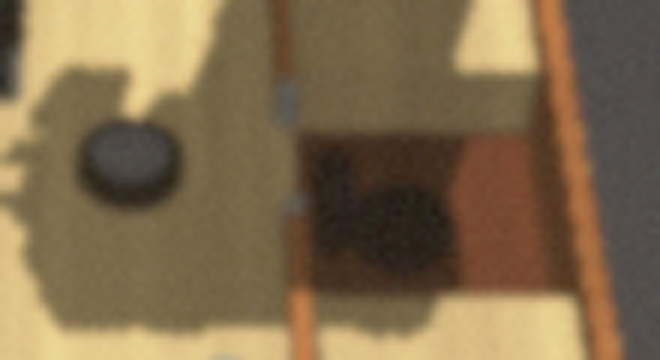

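View pics/t9.png

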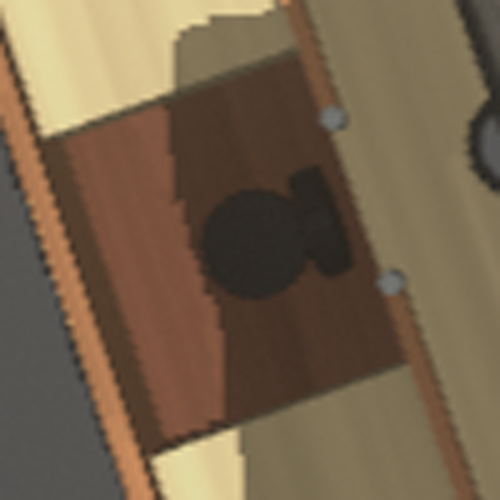

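Enlarged views: lid 1 lies flat in the well. Lid 2 stands on edge between lid 1 and the deck edge (top crop (322,222)), its rim about level with the deck. Lid 3 is lined up at (130,162) in the scene crop. Pushing it through should tip lid 2 over as well.

```bash
python3 -m jog '[[[0,2.2,0.15],0,0.7],[[0,4,0.15],0,0.7],[[0,4,0.15],0,0.7],[[-1,4,0.15],0,0.7],[[-2,4,0.15],0,0.7],[[-3,4,0.15],0,0.7],[[-4,4,0.15],0,0.7],[[-5,4,0.15],0,0.7],[[-6,4,0.15],0,0.7],[[-6.6,4,0.15],0,0.7]]'; python3 -c "
from h import *
go(0,60,41)"
```

```text
clock: 18.6
tcp_pos: [0.5664, 0.0391, 0.2147]
orientation: [-1.345, 0.967, -0.967]
contact_force: [0.8, -0.7, 0.1]
grip_width: 0.0125
t 18.6 tip board mm [ 0.9 34.4 41.3] toolx ang in board deg -89.9 Y [-0.  0. -1.] q [ 0.13  0.58 -0.4   1.93  0.34  0.69 -0.15] w 0.0125 F [ 0.8 -0.7  0.1]
to 0 60 41 shift cm [-2.56  0.03 -0.09]
```

```bash
python3 -m jog '[[[-0.8,0,-0.1],0,0.7],[[-1.6,0,-0.1],0,0.7],[[-2.2,0,-0.1],0,0.7],[[-2.6,0,-0.1],0,0.7],[[-2.6,0,-0.1],0,0.7]]'; python3 - <<'E'
from h import *
state()
f=grab_frame("scene");cv2.imwrite("pics/s10.png",cv2.resize(f["image"][165:225,260:370],None,fx=6,fy=6,interpolation=cv2.INTER_CUBIC))
E
```

```text
clock: 19.23
tcp_pos: [0.5573, 0.0629, 0.2147]
orientation: [-1.345, 0.967, -0.967]
contact_force: [0.1, 0.1, -0.7]
grip_width: 0.0131
t 19.23 tip board mm [-0.1 59.9 41.3] toolx ang in board deg -89.9 Y [-0.  0. -1.] q [ 0.09  0.58 -0.4   1.95  0.35  0.68 -0.2 ] w 0.0131 F [ 0.1  0.1 -0.7]
```

View pics/s10.png

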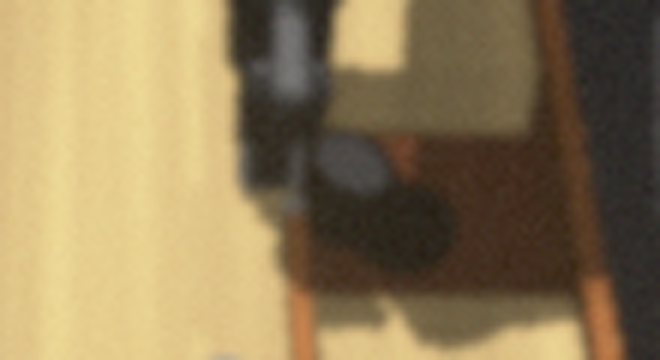

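Lid 3 is tilted over the edge in front of the fingers, grey face showing at (350,165). Push on a little through the gate (fingers ~41 mm wide in a 48 mm opening).

```bash
python3 -m jog '[[[-0.5,0,0],0,0.75],[[-1,0,0],0,0.75],[[-1.5,0,0],0,0.75],[[-2,0,0],0,0.75],[[-2,0,0],0,0.75]]'; python3 -m jog '[[[2,-0.5,0],0,0.75],[[4,-3,0],0,0.75],[[6,-6,-3],0,0.75],[[9,-9,-7],0,0.75],[[12,-12,-13],0,0.75],[[15,-15,-19],0,0.75],[[17,-15,-25],0,0.75],[[19,-15,-28],0,0.75],[[20,-15,-28],0,0.75]]'; python3 - <<'E'
from h import *
state()
f=grab_frame("scene");cv2.imwrite("pics/s11.png",cv2.resize(f["image"][165:225,260:370],None,fx=6,fy=6,interpolation=cv2.INTER_CUBIC))
f=grab_frame("top");cv2.imwrite("pics/t11.png",cv2.resize(f["image"][110:390,155:435],None,fx=2.1,fy=2.1,interpolation=cv2.INTER_CUBIC))
cv2.imwrite("pics/t11b.png",cv2.resize(f["image"][220:320,180:280],None,fx=5,fy=5,interpolation=cv2.INTER_CUBIC))
E
```

```text
clock: 19.9
tcp_pos: [0.5509, 0.0822, 0.2148]
orientation: [-1.345, 0.967, -0.966]
contact_force: [-0.8, 0.6, 0.3]
grip_width: 0.0106
clock: 21.02
tcp_pos: [0.3461, -0.1996, 0.3648]
orientation: [-1.345, 0.973, -0.972]
contact_force: [-0.1, 0.8, 0.0]
grip_width: 0.0107
t 21.02 tip board mm [-284.  -122.2  191.4] toolx ang in board deg -90.3 Y [-0.001 -0.001 -1.   ] q [ 0.75  0.09 -0.4   2.19  0.05  0.86  0.64] w 0.0107 F [-0.1  0.8  0. ]
```

View pics/s11.png

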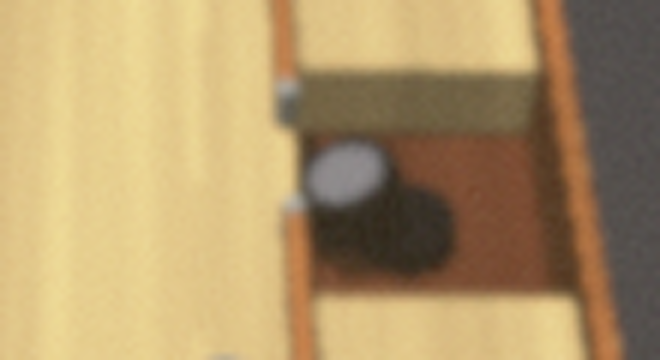

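View pics/t11.png

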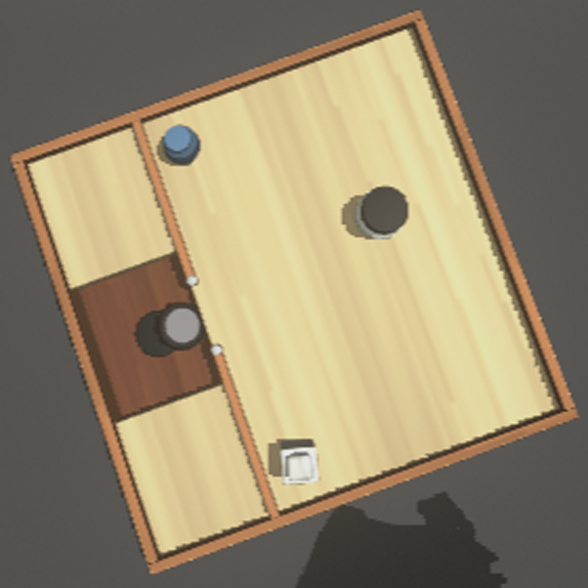

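View pics/t11b.png

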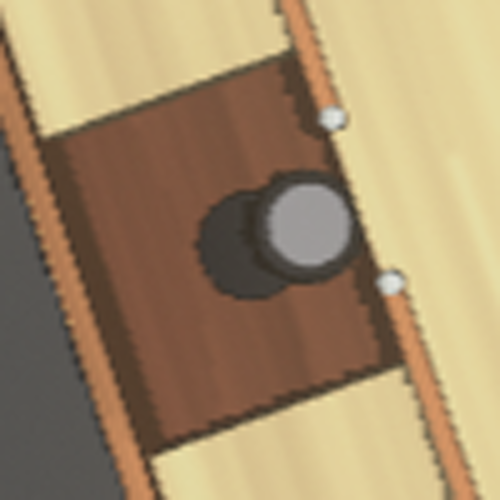

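Lid 3 looks propped up (grey face at top crop (308,225)). Triangulating its height across the two views.

```bash
python3 - <<'E'
from h import *
ft=grab_frame("top");fs=grab_frame("scene")
def mid(im,x0,y0,x1,y1):
    g=cv2.cvtColor(im,cv2.COLOR_BGR2HSV)[y0:y1,x0:x1]
    m=((g[...,1]<60)&(g[...,2]>95)).astype(np.uint8)
    n,l,s,c=cv2.connectedComponentsWithStats(m);k=[i for i in range(1,n) if s[i][4]>30]
    print([(c[i]+[x0,y0],s[i]) for i in k]);i=max(k,key=lambda i:s[i][4]);return c[i]+[x0,y0]
a=mid(ft["image"],215,245,254,285);b=mid(fs["image"],311,186,335,205)
def dr(f,u,v): return f["origin"],R.from_rotvec(f["rotation"]).apply([(u-f["cx"])/f["fx"],-(v-f["cy"])/f["fy"],-1])
o1,d1=dr(ft,*a);o2,d2=dr(fs,*b)
s=np.linalg.lstsq(np.c_[d1,-d2],o2-o1,rcond=None)[0]
p,q=o1+d1*s[0],o2+d2*s[1];print(w2b(p),w2b(q))
E
```

```text
[(array([241.30630631, 264.55855856]), array([ 18,  12,  17,  16, 222], dtype=int32))]
[(array([316.77570093, 193.55140187]), array([  0,   3,  13,  11, 107], dtype=int32))]
[ 0.3 87.6 38. ] [ 0.3 87.2 38. ]
```

Lid 3's top is at z≈38 mm, centre y≈88. It lies in the well but is propped on the leaning lid 2. There is plenty of time, so I press gently on its +y side with the closed fingertips to settle it.

```bash
python3 -m jog '[[[-3.5,0,4.5],0,1],[[-7,0,9],0,1],[[-10.5,0,13.5],0,1],[[-14,0,18],0,1],[[-17.5,0,22.5],0,1],[[-20.5,0,26],0,1],[[-22.4,2,28.4],0,1],[[-22.4,7,28.4],0,1],[[-22.4,11,28.4],0,1],[[-22.4,12,28.4],0,1]]'; python3 - <<'E'
from h import *
go(0,102,45)
E
```

```text
clock: 22.48
tcp_pos: [0.546, 0.1071, 0.2421]
orientation: [-1.349, 0.969, -0.962]
contact_force: [-0.1, -0.2, 0.1]
grip_width: 0.0001
t 22.48 tip board mm [  2.3 105.7  68.7] toolx ang in board deg -89.8 Y [-0.005  0.    -1.   ] q [ 0.09  0.55 -0.51  1.94  0.38  0.75 -0.31] w 0.0001 F [-0.1 -0.2  0.1]
to 0 102 45 shift cm [ 0.37  2.37 -0.22]
```

```bash
python3 -m jog '[[[0.2,1.2,-0.2],0,1],[[0.2,2.2,-0.2],0,1],[[0.2,2.7,-0.2],0,1],[[0.2,3.0,-0.2],0,1],[[0.2,3.0,-0.2],0,1]]'; python3 -m jog '[[[0,0.2,0],0,1],[[0,0.4,0],0,1],[[0,0.4,0],0,1]]'; python3 - <<'E'
from h import *
state()
f=grab_frame("scene");cv2.imwrite("pics/s12.png",cv2.resize(f["image"][145:225,260:370],None,fx=6,fy=6,interpolation=cv2.INTER_CUBIC))
E
```

```text
clock: 23.1
tcp_pos: [0.5462, 0.1033, 0.2151]
orientation: [-1.344, 0.967, -0.968]
contact_force: [-0.0, 0.9, 0.9]
grip_width: 0.0001
clock: 23.48
tcp_pos: [0.5466, 0.1051, 0.2124]
orientation: [-1.341, 0.965, -0.966]
contact_force: [-1.5, 4.2, 10.5]
grip_width: 0.0002
t 23.48 tip board mm [  3.8 103.6  39. ] toolx ang in board deg -89.9 Y [ 0.003  0.003 -1.   ] q [ 0.08  0.59 -0.49  1.96  0.42  0.69 -0.34] w 0.0002 F [-1.5  4.2 10.5]
```

View pics/s12.png

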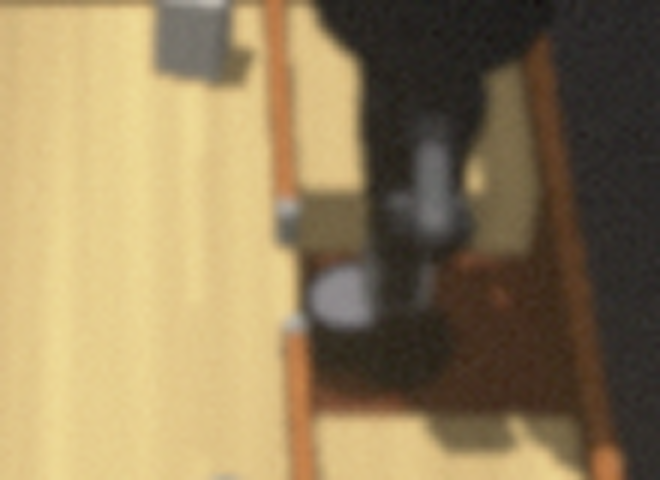

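Contact at z≈39 mm with ~10 N, and it doesn't give. Keeping this light pressure, drag lid 3 in +y, deeper into the well.

```bash
python3 -m jog '[[[-0.6,0.1,0],0,1],[[-1.2,0.3,0],0,1],[[-1.8,0.5,0],0,1],[[-2.4,0.7,0],0,1],[[-2.4,0.7,0],0,1]]'; python3 - <<'E'
from h import *
state()
f=grab_frame("scene");cv2.imwrite("pics/s13.png",cv2.resize(f["image"][145:225,260:370],None,fx=6,fy=6,interpolation=cv2.INTER_CUBIC))
E
```

```text
clock: 24.15
tcp_pos: [0.5392, 0.1294, 0.206]
orientation: [-1.339, 0.963, -0.965]
contact_force: [-0.9, 6.4, 13.8]
grip_width: 0.0
t 24.15 tip board mm [  4.8 129.2  32.6] toolx ang in board deg -89.8 Y [ 0.005  0.005 -1.   ] q [ 0.03  0.6  -0.48  1.96  0.43  0.67 -0.39] w 0.0 F [-0.9  6.4 13.8]
```

View pics/s13.png

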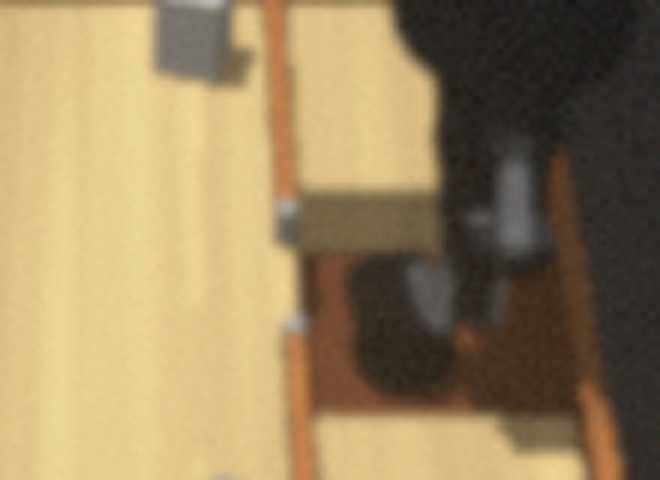

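Lid 3 moved +y and is tilting over the others. Lid 2 has gone down. Lift up and look.

```bash
python3 -m jog '[[[0,-2,0],0,1],[[0,-6,0],0,1],[[2,-10,-4],0,1],[[5,-13,-9],0,1],[[8,-14,-14],0,1],[[11,-14,-19],0,1],[[14,-14,-24],0,1],[[17,-14,-28],0,1],[[19,-14,-30],0,1],[[19,-14,-30],0,1]]'; python3 - <<'E'
from h import *
state()
fs=grab_frame("scene");a=cv2.resize(fs["image"][165:225,290:370],None,fx=5,fy=5,interpolation=cv2.INTER_CUBIC)
ft=grab_frame("top");b=cv2.resize(ft["image"][230:315,180:265],None,fx=4,fy=4,interpolation=cv2.INTER_CUBIC)
c=np.zeros((340,740,3),np.uint8);c[:300,:400]=a;c[:,400:]=b
cv2.imwrite("pics/c14.png",np.clip(c*1.5,0,255).astype(np.uint8))
cv2.imwrite("pics/t14.png",ft["image"])
E
```

```text
clock: 25.45
tcp_pos: [0.313, -0.1514, 0.3441]
orientation: [-1.344, 0.971, -0.972]
contact_force: [0.5, 1.2, -0.4]
grip_width: 0.0001
t 25.45 tip board mm [-300.   -66.   170.7] toolx ang in board deg -90.2 Y [-0.    -0.001 -1.   ] q [ 0.74  0.04 -0.47  2.31  0.02  0.8   0.57] w 0.0001 F [ 0.5  1.2 -0.4]
```

View pics/c14.png

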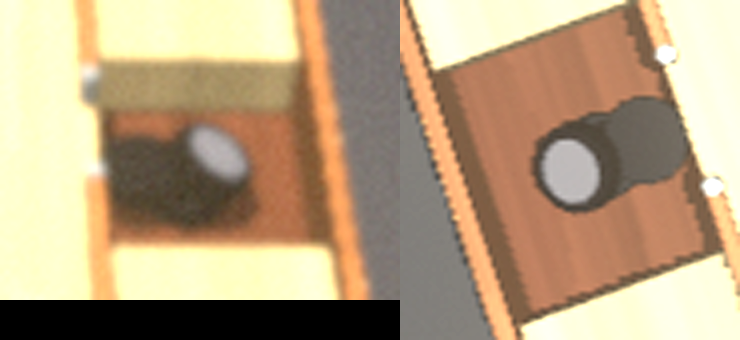

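View pics/t14.png

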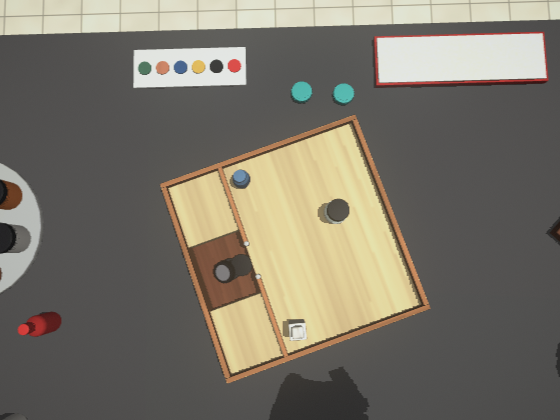

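Now lid 2 lies near the deck edge and lid 3 rests, tilted, on the stack mid-well (grey face: composite (570,172) and (218,155)). The deck is empty except for the bystanders. Check heights and bystanders.

```bash
python3 - <<'E'
from h import *
ft=grab_frame("top");fs=grab_frame("scene")
def dr(f,u,v): return f["origin"],R.from_rotvec(f["rotation"]).apply([(u-f["cx"])/f["fx"],-(v-f["cy"])/f["fy"],-1])
def tri(a,b):
    o1,d1=dr(ft,*a);o2,d2=dr(fs,*b);s=np.linalg.lstsq(np.c_[d1,-d2],o2-o1,rcond=None)[0]
    print(w2b(o1+d1*s[0]),w2b(o2+d2*s[1]))
tri((180+170/4,230+172/4),(290+218/5,165+155/5))
i0=cv2.imread("pics/top0.png")
for n,(u,v) in dict(jar=(337,211),pot=(241,179),seal=(297,330)).items():
    s=np.s_[v-18:v+19,u-18:u+19]
    (dx,dy),r=cv2.phaseCorrelate(cv2.cvtColor(i0[s],7-1).astype(np.float32),cv2.cvtColor(ft["image"][s],6).astype(np.float32));print(n,"shift px",round(dx,2),round(dy,2),round(r,2))
E
```

```text
[ -2.  122.4  28.5] [ -2.  123.4  28.6]
jar shift px -0.0 0.01 1.0
pot shift px 0.03 -0.01 1.0
seal shift px -0.0 -0.0 1.0
```

All lids are below deck level (lid 3's top face at z≈28.5 mm, deck 36 mm). The bystanders haven't moved and the robot touches nothing.

```bash
python3 -c "
from bench import *
print(hand_in(), get_obs()['clock'])"
```

```text
the job is handed in; nothing more can be done
the job is handed in; nothing more can be done
```

All three lids are in the well. I swept them there one at a time through the gate with the nearly closed fingertips, and handed the job in at about 25.5 s.

- **Correction on the way:** Lid 2 landed on its edge in the well, which left lid 3 propped up near deck height (top face at about 38 mm, deck at 36 mm). I pressed lightly on lid 3 (about 14 N) and dragged it deeper into the well. That settled it, and lid 2 went down as well.
- **Last checks, lids:** The deck was clear of lids. Lid 3's top face measured about 28.5 mm, below the deck. It lies tilted on the other lids rather than flat.
- **Last checks, bystanders and robot:** The jar, pot and seal showed no shift against the first picture (0.03 px or less). The robot stood clear of the board. None of these checks failed or disagreed.
- **Not checked:** I took no pictures after handing in. Lid 2's height was judged from the pictures, not measured.

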